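# Slide a tag blank under the seal press's die and emboss it

## Task

Emboss the blank luggage tag that lies on the feed table of the desk seal press, working with the fingertips alone: nothing is to be picked up. Push the tag sideways until its long edge lies flush along the fence, slide it flat under the raised die until its end is fully home against the end stop, and only then press the lever's black knob firmly down until the die bites on the tag, and let the lever rise again. Never lift or tip the tag, and leave the spare tags, the rubber stamp and the phone where they are.

Things in the scene. Friction and masses are not known exactly. Their poses are not given: they have to be found in the camera images.
- feed_table: Fixed grey metal feed table of the green desk seal press. Origin: on the deck's top face, 32 mm above the desk, on the die's axis (flush steel disc, 38 mm). +x: feed direction, roughly away from the robot; +y: to the lever's knob; z up. Deck: x -185 to +88, y -40 to +85 mm. A tag against fence and stop is centred on the origin
- fence (a point): Middle of the fence's upper front edge: table x = -62, y = -28, z = +8 mm. The fence is a dark steel bar along the table's x, from x = -185 to +60 mm, 8 mm above the deck; the tag's long edge lies against its face, which looks to +y. Behind it, the press's column stands at table y < -57 mm
- end_stop (a point): Middle of the end stop's upper front edge: table x = +60, y = +1, z = +9 mm. The stop is a dark steel block across the feed, y = -22 to +24 mm, 9 mm high, 14 mm thick (brass thumbscrew on top, 18 mm high in all); the tag's leading end butts against its face, which looks to -x
- press_ram: The ram with the round upper die, 34 mm across, on the axis table x = y = 0. Raised, its underside is 10 mm above the deck: 4 mm of headroom over a tag. The lever drives it down, 0.073 mm per mrad. Over it run the press's arm (from 74 mm above the desk) and lever (from 140 mm), along table y, within 14 mm of x = 0. Origin: at desk level, 11 mm from the axis to +y
- press_lever (a joint): Hinge of the press's lever (rad): 0 up at rest, grows as the knob is pressed down. About 0.055 when the die meets a tag under it; 0.192 is the limit with no tag. A preloaded spring lifts it by itself when let go
- lever_knob (a point): Top of the black knob (24 mm across, 42 mm long) at the lever's free end: 128 mm from the die's axis along table +y, 188 mm above the desk when up, 213 mm from the hinge. It goes down about 12 mm, at about 2 N, until the die meets the tag and stops the lever; the die then presses with 3 times what is added on the knob (6 N on the knob: about 11 N on the tag)
- tag: The blank to emboss: loose luggage tag of thick tan board, 120 x 56 x 6 mm, 40 g, lying flat on the feed table before the die, askew and away from the fence. Origin: centre of its underside. +x runs along its length to the end with the brass eyelet and clipped corners (12 mm), which goes in first; the end face there is 32 mm wide, the other end is square, 56 mm wide; z up
- spare_tags: Loose bystander: stack of three tags of the same kind on the desk, on the column's side of the feed table (18 mm high). Origin: centre of its underside. Farther to the right, near the desk's right end, stands the tall monitor: keep the arm clear of it
- rubber_stamp: Loose bystander: wooden hand stamp, 30 x 46 x 78 mm, standing on the desk beyond the lever. Origin: centre of its underside
- mobile_phone: Loose bystander: black mobile phone, 142 x 68 x 8 mm, flat on the desk to the left of the feed table. Origin: centre of its underside
Not all that is in view belongs to the job. Of the things that look like the tag, the largest one is meant.

How it is judged:
On the way, in this order (a step that is already met when the one before it is completed fails the run):
1. the tag lies flat under the die, along the fence and home against the end stop (horizontal distance between tag and feed_table below 0.004 m and angle between the x axis of tag and the x axis of feed_table, either way round below 0.04 rad and z of tag in the frame of feed_table below 0.002 m and value of joint press_lever below 0.02 rad), for 0.2 s.
2. the die is pressed on the tag by the lever (horizontal distance between tag and feed_table below 0.004 m and angle between the x axis of tag and the x axis of feed_table, either way round below 0.04 rad and z of tag in the frame of feed_table below 0.002 m and contact force between press_ram and tag above 6 N and value of joint press_lever above 0.04 rad), for 0.2 s.
At the end, for the whole second after the job is handed in: The tag lies flat and at rest on the feed table, its centre within 4 mm of the die's axis (as fence and end stop set it) and its length within 0.04 rad of the feed direction; it has been pressed there by the die with more than 6 N for 0.2 s; the lever is up again (below 0.02 rad) (all of step 1 and linear speed of tag below 0.01 m/s); the robot touches nothing.
It fails at once if the tag is lifted more than 6 mm off the feed table (z of tag in the frame of feed_table above 0.006 m).
It fails at once if the tag is tipped by more than 0.1 rad (angle between tag's own z axis and vertical above 0.1 rad).
It fails at once if the die is pressed on a tag that is not home (contact force between press_ram and tag above 3 N and horizontal distance between tag and feed_table above 0.006 m).
It fails at once if a bystander is moved by more than 15 mm (distance of any of spare_tags, rubber_stamp, mobile_phone from where it was at the start of the episode above 0.015 m).
It also fails if it takes over 51 s, if anything falls off the work surface, if the arm or the gripper's body presses on something with over 40 N, if the wrist force passes 120 N, or if a joint passes its speed limit or range.

## Robot

A 7-joint arm with a two-finger parallel gripper is mounted at the origin on a cart in front of the work surface, level with it; the furniture and walls round the work are solid. World frame = base frame: x ahead of the robot, y to its left, z up, the work surface at z = 0. Lengths are in m, angles in rad, forces in N, time in s.
With the tool pointing down it reaches from about 0.4 to 0.85 m from the base axis. Payload 10.4 kg.
Tool frame: the origin (TCP) lies between the finger pads; the fingertips stand tcp_to_tips ahead of it and the grasp point (between the pads) lies 8 mm behind it (tcp_to_tips is the distance from the TCP to the fingertips, in m); z points along the fingers, y is the line along which they close (so a half turn about z gives the same grasp; the last joint's range is limited). The gripper opens to 85 mm and grips with 20 to 120 N. Pads are 22 mm wide; open, the fingers measure 114 mm over their backs; the gripper's body (76 mm by 85 mm) begins 54 mm behind the grasp point. The pads swing forward as they close: fully open they stand 13 mm farther back than shut.
Start: joints at [-1.229, 0.332, -0.065, 1.46, 0.022, 1.35, -0.088], TCP at [0.223, 0.584, 0.22] pointing down, gripper open.
Joint ranges: [-2.6, 2.6], [-0.5, 2.12], [-1.47, 1.34], [0.16, 2.42], [-1.27, 4.41], [0.06, 2.06], [-2.6, 2.6]. Speed limits (rad/s): [2.22, 2.22, 2.79, 2.79, 3.14, 3.14, 3.14].

## Interface

Orientations are given as a unit quaternion [x, y, z, w].
In Python, from workcell import * gives the robot as it stands.
- The arm moves only by the tool apply_moves, never from a script. Its argument "rows" is a list of rows, each an object of numbers: "x", "y", "z": the shift along the tool's x, y, z in mm; "ax", "ay", "az": the turn, a rotation vector about the tool's x, y, z in degrees; "gripper": the closure, from 0 (fully open) to 1 (shut). A call has 1 to 5 rows; each row shifts and turns the commanded pose from where the row before left it, along the tool's axes as they then stand; what a row does not reach is not made up. A row lasts 1/12 s, in which the tool goes at most 41.7 mm and 7.16 degrees, less where a joint would pass 70% of its speed; a pose out of reach is approached as far as the arm can. A call with a gripper value outside its range is refused whole. The fingers move at their own pace and stop on an object; "newtons" is the grip in N (left out, the last holds). Time passes only in rows, so rows that do not move let the fingers close. It gives the time, the measured TCP pose, the force, the opening and the grip force at its end, in the units of the state.
- get_obs(): the state, without advancing time (a new reading comes with each control period).
- camera(name): name is "side" or "top"; returns a dict with "color" (480x640x3 uint8, red, green, blue), "fov_y" (degrees; the focal length in pixels is half the picture's height over the tangent of half this angle, whatever the lens; pixels are square), "cx", "cy" (the principal point, pixels), "k1" (the pictures are not rectified: a ray, as slopes to the right and down, at radius r is drawn at 1 + k1 r^2 times it, then the intrinsics apply), "rvec" (rotation vector, rad) and "tvec" (3), from world to camera coordinates, as OpenCV has them. Camera axes: x right, y down, z forward; pixel columns grow to the right and rows downward; lengths in m; the calibration is good to about 2 mm. A picture is of the moment at which its call begins. There is no depth.
- hand_in(): hands the job in; it is judged then, once.
The state is a dict: "clock": time; "joint_pos": joint angles; "joint_velocities": joint speeds; "tau": joint torques, N m; "position": TCP position; "ee_rot": TCP orientation; "ft_force": force on the tool from outside, world axes, zero at the start; "torque": the same for the moment, N m; "grip_width": opening from 0.0 (shut) to 1.0 (fully open); "grasp_force": force on a finger pad.
Only numpy, scipy, OpenCV 4.12 (cv2) and the standard library are available. Lean on these libraries where they do the work, as an engineer would, in place of code of your own. Each camera call takes 0.05 s, during which the arm holds its last target. There are 200 camera calls.

## Working session

There is one attempt and no reset: what is moved stays moved. The work goes in short steps, Python scripts to look and compute and a tool call to move; the robot and the scene stay as the last step left them, time stands still between calls to the robot, and variables do not carry over. Pictures are saved under pics/ and viewed, at most 10 in all, crops included, and the job is handed in when it is done.

Besides the shell and the picture viewer there is one more tool, called after ">>>" as name([rows], argument=value, ...), one row to a line, values as JSON. apply_moves: Moves the arm, as the interface text tells. Its arguments: {"type":"object","properties":{"rows":{"type":"array","items":{"type":"object","properties":{"x":{"type":"number"},"y":{"type":"number"},"z":{"type":"number"},"ax":{"type":"number"},"ay":{"type":"number"},"az":{"type":"number"},"gripper":{"type":"number"}}}},"newtons":{"type":"number"}},"required":["rows"]}

```bash
mkdir -p pics; ls; python3 - <<'E'
from workcell import *
import cv2
o=get_obs(); print({k:np.round(v,3) if not isinstance(v,dict) else v for k,v in o.items()} if 'np' in globals() else o)
for n in("top","side"):
    c=camera(n); cv2.imwrite(f"pics/{n}0.png",c["color"][:,:,::-1]); print(n,{k:v for k,v in c.items() if k!="color"})
try: print(tcp_to_tips)
except Exception as e: print(e)
E
```

```text
pics
{'clock': 0.0, 'joint_pos': array([-1.22859618,  0.33287595, -0.06467994,  1.46092418,  0.0215843 ,
        1.34990245, -0.08849738]), 'joint_velocities': array([ 5.31645948e-05, -1.84466094e-04, -4.47467302e-04,  2.45094644e-04,
       -1.56022729e-03, -2.66678252e-04, -1.62702585e-03]), 'tau': array([ 2.71172739e-04, -6.25456309e+01,  4.94785141e-02, -3.91608775e+01,
        1.61732209e-02,  9.93984228e-03,  1.95107435e-05]), 'position': array([0.22285073, 0.58350716, 0.21892152]), 'ee_rot': array([ 1.81389892e-01,  9.83411006e-01, -7.00462543e-04, -1.00497756e-04]), 'ft_force': array([0.54412008, 0.13386142, 0.26517843]), 'torque': array([-0.02638951, -0.0045621 ,  0.00209107]), 'grasp_force': 0.0, 'grip_width': 1.0023639270423093}
top {'fov_y': 45.173148061838305, 'cx': 315.45923855386127, 'cy': 237.3237879827174, 'k1': -0.1657272780074126, 'rvec': array([ 2.12114053, -2.13835339,  0.22304466]), 'tvec': array([0.02784092, 0.63462014, 0.91875223])}
side {'fov_y': 48.34578798956568, 'cx': 318.711141941214, 'cy': 242.22600075061325, 'k1': -0.0861305906357142, 'rvec': array([ 2.03833375, -0.0624971 ,  0.06272823]), 'tvec': array([-0.6092574 ,  0.15171072,  0.85187942])}
0.011
```

View pics/top0.png

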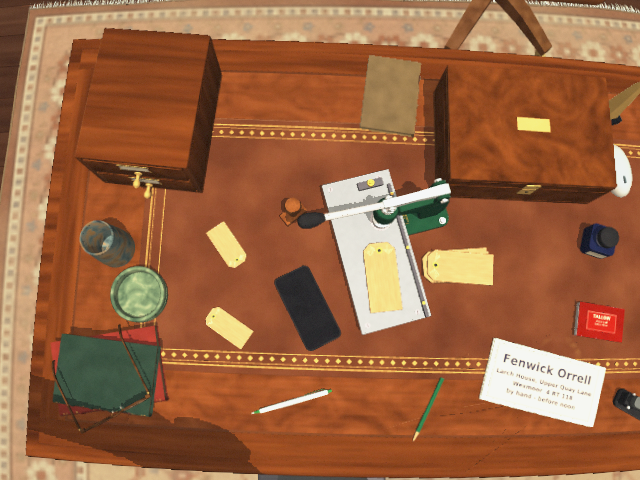

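View pics/side0.png

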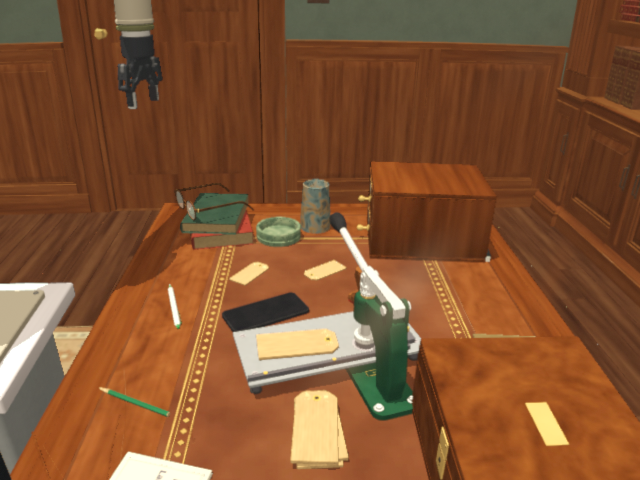

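The top view shows the deck's corners near (322,185), (388,170), (431,317) and (362,333). Three things look like tags: one on the deck (382,277) and small ones on the desk at (226,245) and (229,327). The spare stack is at (458,266). The one on the deck is the largest single tag and lies before the die, so it is the one meant. I'll confirm it in an enlarged crop.

```bash
cat > h.py <<'E'
import numpy as np, cv2
from workcell import *
def cal(c):
    f=240/np.tan(np.radians(c["fov_y"]/2))
    K=np.array([[f,0,c["cx"]],[0,f,c["cy"]],[0,0,1]]); D=np.array([c["k1"],0,0,0.])
    return K,D,cv2.Rodrigues(np.array(c["rvec"]))[0],np.array(c["tvec"])
def w(c,px,z):
    K,D,R,t=cal(c); u=cv2.undistortPoints(np.array(px,float).reshape(-1,1,2),K,D).reshape(-1,2)
    d=np.c_[u,np.ones(len(u))]@R; o=-R.T@t
    return o+d*((z-o[2])/d[:,2])[:,None]
def pj(c,P):
    K,D,R,t=cal(c); return cv2.projectPoints(np.array(P,float).reshape(-1,1,3),np.array(c["rvec"]),t,K,D)[0].reshape(-1,2)
def crop(c,x0,y0,x1,y1,s,name):
    cv2.imwrite(name,cv2.resize(np.ascontiguousarray(c["color"][y0:y1,x0:x1,::-1]),None,fx=s,fy=s,interpolation=cv2.INTER_CUBIC))
E
python3 - <<'E'
from h import *
c=camera("top"); crop(c,290,160,460,340,3.3333,"pics/c1.png")
print(w(c,[[322,185],[388,170],[431,317],[362,333]],.032).round(3))
E
```

```text
[[ 0.735  0.01   0.032]
 [ 0.763 -0.11   0.032]
 [ 0.499 -0.176  0.032]
 [ 0.474 -0.056  0.032]]
```

View pics/c1.png

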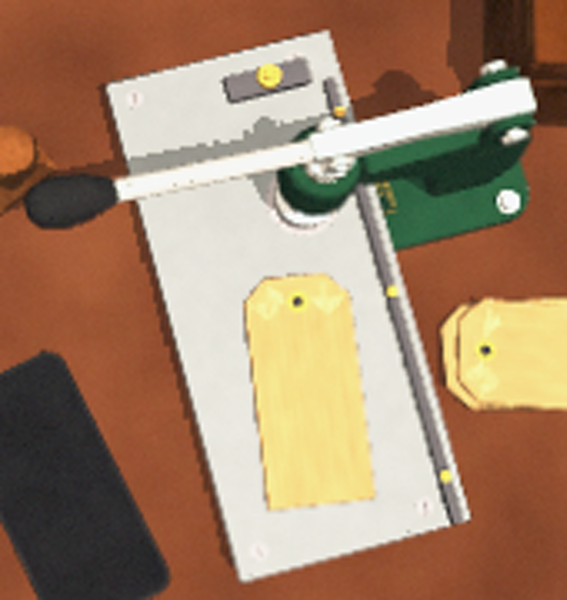

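Crop confirms the tag: eyelet and clipped end at crop (297,300) pointing to the die, square end at (267,509)–(376,498). Small decoys have the same look but lie off the table.

```bash
cat >> h.py <<'E'
from scipy.optimize import least_squares
def fit(c,pts,px,z0,g,free_z=False):
    """planar pose (x,y,yaw) of points pts (local, m) with origin height z0"""
    pts=np.array(pts,float)
    def P(p):
        a=p[2]; R=np.array([[np.cos(a),-np.sin(a),0],[np.sin(a),np.cos(a),0],[0,0,1]])
        return pts@R.T+[p[0],p[1],z0]
    r=least_squares(lambda p:(pj(c,P(p))-px).ravel(),g,x_scale=[.01,.01,.1])
    return r.x,(pj(c,P(r.x))-px).round(1)
E
python3 - <<'E'
from h import *
c=camera("top")
C=lambda l:np.array(l)/3.3333+[290,160]-.35
T=np.array([[88,85,0],[-185,85,0],[88,-40,0],[60,24,9],[60,-28,8]])/1e3
t,r=fit(c,T,C([[107,86],[243,581],[328,31],[226,102],[327,82]]),.032,[.66,-.1,-.2]); print(t.round(4),r.tolist())
G=np.array([[-60,28,6],[-60,-28,6],[60,16,6],[60,-16,6],[48,28,6],[48,-28,6]])/1e3
g,r=fit(c,G,C([[267,510],[376,499],[269,278],[331,274],[247,298],[352,296]]),.032,[.56,-.1,0]); print(g.round(4),r.tolist())
a=t[2];R=np.array([[np.cos(a),np.sin(a)],[-np.sin(a),np.cos(a)]])
print("tag in table",(R@(g[:2]-t[:2])*1e3).round(1),"rel yaw",np.degrees(g[2]-a).round(1),"table yaw",np.degrees(a).round(2))
Q=lambda L:[[*(R.T@np.array(p[:2])/1e3+t[:2]).round(4)] for p in L]
print("knob",Q([[0,128]]))
o=np.array([[0,128,156],[-185,-28,8],[0,0,0]])/1e3
print((np.array([pj(c,[[*(R.T@p[:2]+t[:2]),p[2]+.032]])[0] for p in o])-[290,160])*3.333)
# tool now
from scipy.spatial.transform import Rotation as Ro
print(Ro.from_quat(get_obs()["ee_rot"]).as_matrix().round(3), get_obs()["clock"])
E
```

```text
[ 0.6703 -0.0931  0.2483] [[-0.5, -0.2], [-0.2, 1.2], [0.2, -0.3], [1.4, 0.1], [-0.9, -0.8]]
[ 0.57   -0.0929  0.0666] [[-0.0, -0.2], [-0.3, 0.4], [-0.1, -0.2], [-0.5, -0.3], [0.3, 1.1], [0.7, -0.7]]
tag in table [-97.2  24.9] rel yaw -10.4 table yaw 14.23
knob [[np.float64(0.6388), np.float64(0.031)]]
[[ 71.18573291 194.58575496]
 [454.0619637  525.15647444]
 [301.89429205 200.67770332]]
[[-0.934  0.357 -0.   ]
 [ 0.357  0.934 -0.001]
 [-0.    -0.001 -1.   ]] 0.2
```

```bash
cat >> h.py <<'E'
from scipy.spatial.transform import Rotation as Ro
t0=np.array([.6703,-.0931]); a0=.2483; R0=np.array([[np.cos(a0),np.sin(a0)],[-np.sin(a0),np.cos(a0)]])
def st():
    o=get_obs(); M=Ro.from_quat(o["ee_rot"]).as_matrix(); p=np.array(o["position"])
    print("t",round(o["clock"],2),"table mm",(R0@(p[:2]-t0)*1e3).round(1),"tcp z",(p[2]*1e3).round(1),"yaw err tool-x vs -x deg",
      np.degrees((np.arctan2(M[1,0],M[0,0])-a0-np.pi+np.pi)%(2*np.pi)-np.pi).round(2),"tz",M[:,2].round(3),"F table",(R0@o["ft_force"][:2]).round(2),o["ft_force"][2].round(2))
E
echo ok
```

```text
ok
```

>>> apply_moves([
  {"az":-7.02,"gripper":1},
  {"az":-7.02,"gripper":1},
  {"az":-7.02,"gripper":1},
  {"az":-7.02,"gripper":1},
  {"az":-7.02,"gripper":1},
], newtons=40)

```text
invalid input at $.rows[0]: expected keys x, y, z, ax, ay, az, gripper
```

>>> apply_moves([
  {"x":-8.5,"y":-34.5},
  {"x":-8.5,"y":-34.5},
  {"x":-8.5,"y":-34.5},
  {"x":-8.5,"y":-34.5},
  {"x":-8.5,"y":-34.5},
])

```text
invalid input at $.rows[0]: expected keys x, y, z, ax, ay, az, gripper
```

```bash
python3 -c "
from h import *
st()"
```

```text
t 0.2 table mm [-267.4  766. ] tcp z 219.3 yaw err tool-x vs -x deg -35.13 tz [-0.    -0.001 -1.   ] F table [0.13 0.47] -0.12
```

>>> apply_moves([
  {"x":0,"y":0,"z":0,"ax":0,"ay":0,"az":-7.02,"gripper":1},
  {"x":0,"y":0,"z":0,"ax":0,"ay":0,"az":-7.02,"gripper":1},
  {"x":0,"y":0,"z":0,"ax":0,"ay":0,"az":-7.02,"gripper":1},
  {"x":0,"y":0,"z":0,"ax":0,"ay":0,"az":-7.02,"gripper":1},
  {"x":0,"y":0,"z":0,"ax":0,"ay":0,"az":-7.02,"gripper":1},
], newtons=40)

```text
clock: 0.62
position: [0.2229, 0.5838, 0.2195]
ee_rot: [-0.127, 0.992, -0.0, -0.0]
ft_force: [-0.2, 0.4, -0.0]
grip_width: 0.3
grasp_force: 0.0
```

>>> apply_moves([
  {"x":-8.5,"y":-34.5,"z":0,"ax":0,"ay":0,"az":0,"gripper":1},
  {"x":-8.5,"y":-34.5,"z":0,"ax":0,"ay":0,"az":0,"gripper":1},
  {"x":-8.5,"y":-34.5,"z":0,"ax":0,"ay":0,"az":0,"gripper":1},
  {"x":-8.5,"y":-34.5,"z":0,"ax":0,"ay":0,"az":0,"gripper":1},
  {"x":-8.5,"y":-34.5,"z":0,"ax":0,"ay":0,"az":0,"gripper":1},
])

```text
clock: 1.03
position: [0.307, 0.4254, 0.2196]
ee_rot: [-0.124, 0.992, 0.0, -0.0]
ft_force: [0.7, 0.2, -0.2]
grip_width: 0.001
grasp_force: 0.0
```

```bash
python3 -c "
from h import *
st()"
```

```text
t 1.03 table mm [-224.7  591.9] tcp z 219.6 yaw err tool-x vs -x deg -0.03 tz [-0.  0. -1.] F table [0.74 0.02] -0.16
```

>>> apply_moves([
  {"x":-8.3,"y":-34.4,"z":0,"ax":0,"ay":0,"az":0,"gripper":1},
  {"x":-8.3,"y":-34.4,"z":0,"ax":0,"ay":0,"az":0,"gripper":1},
  {"x":-8.3,"y":-34.4,"z":0,"ax":0,"ay":0,"az":0,"gripper":1},
  {"x":-8.3,"y":-34.4,"z":0,"ax":0,"ay":0,"az":0,"gripper":1},
  {"x":-8.3,"y":-34.4,"z":0,"ax":0,"ay":0,"az":0,"gripper":1},
])

```text
clock: 1.45
position: [0.3893, 0.2688, 0.2198]
ee_rot: [-0.124, 0.992, 0.0, 0.0]
ft_force: [1.1, 0.5, -0.4]
grip_width: 0.0
grasp_force: 0.0
```

>>> apply_moves([
  {"x":-8.3,"y":-34.4,"z":0,"ax":0,"ay":0,"az":0,"gripper":1},
  {"x":-8.3,"y":-34.4,"z":0,"ax":0,"ay":0,"az":0,"gripper":1},
  {"x":-8.3,"y":-34.4,"z":0,"ax":0,"ay":0,"az":0,"gripper":1},
  {"x":-8.3,"y":-34.4,"z":0,"ax":0,"ay":0,"az":0,"gripper":1},
  {"x":-8.3,"y":-34.4,"z":0,"ax":0,"ay":0,"az":0,"gripper":1},
])

```text
clock: 1.87
position: [0.4718, 0.1123, 0.2198]
ee_rot: [-0.124, 0.992, 0.0, 0.0]
ft_force: [0.1, 1.0, -0.2]
grip_width: 0.003
grasp_force: 0.0
```

>>> apply_moves([
  {"x":-8.3,"y":-34.4,"z":0,"ax":0,"ay":0,"az":0,"gripper":1},
  {"x":-8.3,"y":-34.4,"z":0,"ax":0,"ay":0,"az":0,"gripper":1},
  {"x":-8.3,"y":-34.4,"z":0,"ax":0,"ay":0,"az":0,"gripper":1},
  {"x":-8.3,"y":-34.4,"z":0,"ax":0,"ay":0,"az":0,"gripper":1},
  {"x":-8.3,"y":-34.4,"z":0,"ax":0,"ay":0,"az":0,"gripper":1},
])

```text
clock: 2.28
position: [0.5542, -0.0442, 0.2198]
ee_rot: [-0.124, 0.992, 0.0, 0.0]
ft_force: [0.5, 0.5, 0.3]
grip_width: -0.003
grasp_force: 0.0
```

```bash
python3 -c "
from h import *
st()"
```

```text
t 2.28 table mm [-100.5   75.9] tcp z 219.8 yaw err tool-x vs -x deg -0.01 tz [ 0.  0. -1.] F table [0.63 0.38] 0.27
```

>>> apply_moves([
  {"x":0,"y":0,"z":33,"ax":0,"ay":0,"az":0,"gripper":1},
  {"x":0,"y":0,"z":33,"ax":0,"ay":0,"az":0,"gripper":1},
  {"x":0,"y":0,"z":33,"ax":0,"ay":0,"az":0,"gripper":1},
  {"x":0,"y":0,"z":33,"ax":0,"ay":0,"az":0,"gripper":1},
  {"x":0,"y":0,"z":28,"ax":0,"ay":0,"az":0,"gripper":1},
])

```text
clock: 2.7
position: [0.5529, -0.0426, 0.0575]
ee_rot: [-0.124, 0.992, 0.0, -0.001]
ft_force: [0.1, 0.5, -0.9]
grip_width: -0.002
grasp_force: 0.0
```

```bash
python3 -c "
from h import *
st()
c=camera('top'); crop(c,290,160,460,340,3.3333,'pics/c2.png')
c=camera('side'); crop(c,200,220,440,400,3.3333,'pics/s2.png')"
```

```text
t 2.7 table mm [-101.4   77.8] tcp z 57.5 yaw err tool-x vs -x deg -0.03 tz [-0.001  0.    -1.   ] F table [0.25 0.45] -0.85
```

View pics/s2.png

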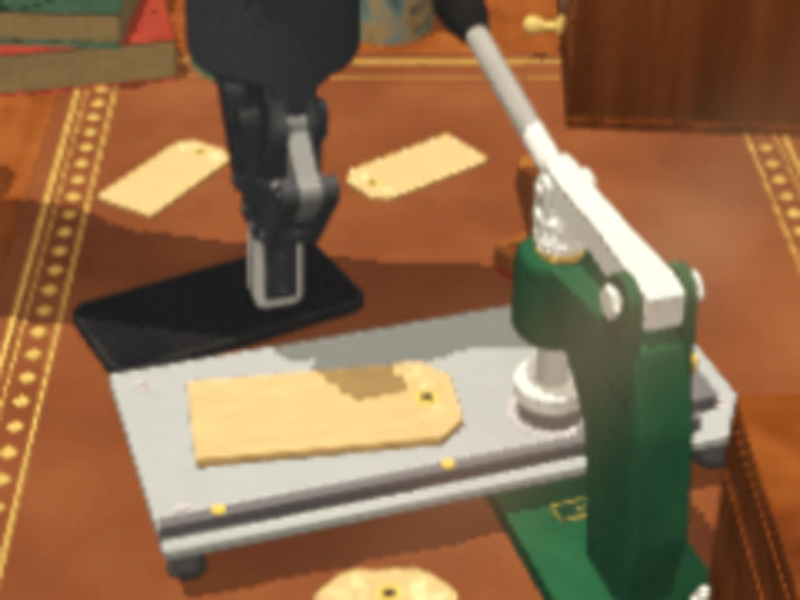

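The side crop shows the shut fingers' tips at crop (278,303), well clear of the tag. The deck's far edge is near row 345, so I'll check with projections before going down.

```bash
python3 -c "
from h import *
c=camera('side')
for z in(0,.0145):
  for y in (-40,28,64,78,85,92):
    p=R0.T@[-.1014,y/1e3]+t0; print(z,y,((pj(c,[[*p,.032+z]])[0]-[200,220])*3.333).round(0))
p=R0.T@[-.185,-.04]+t0; print('near corner',((pj(c,[[*p,.032]])[0]-[200,220])*3.333).round(0))
p=R0.T@[-.185,.085]+t0; print('far corner',((pj(c,[[*p,.032]])[0]-[200,220])*3.333).round(0))
"
```

```text
0 -40 [354. 515.]
0 28 [310. 418.]
0 64 [288. 372.]
0 78 [281. 355.]
0 85 [277. 347.]
0 92 [273. 339.]
0.0145 -40 [355. 488.]
0.0145 28 [310. 392.]
0.0145 64 [288. 347.]
0.0145 78 [280. 330.]
0.0145 85 [276. 322.]
0.0145 92 [273. 314.]
near corner [157. 555.]
far corner [102. 377.]
```

The visible tip is higher in the picture than the projection predicts, so I'm checking the top crop.

View pics/c2.png

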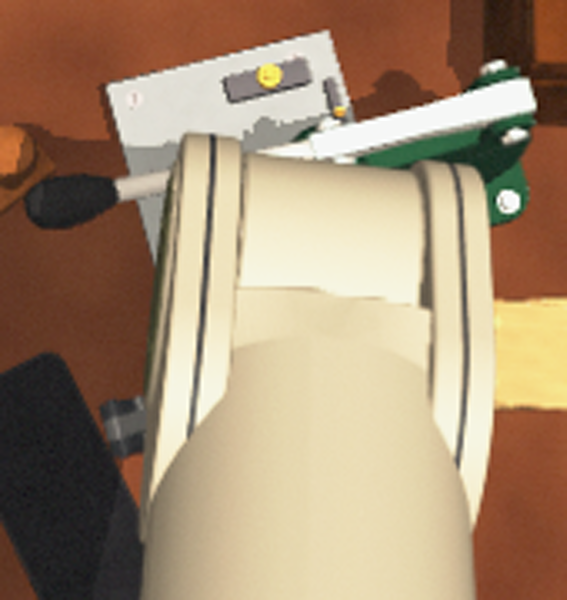

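```bash
python3 -c "
from h import *
st()
c=camera('top')
for z in(0,.0145,.0255,.15):
  for y in (64,78,92):
    p=R0.T@[-.1014,y/1e3]+t0; print(z,y,((pj(c,[[*p,.032+z]])[0]-[290,160])*3.333).round(0))
c=camera('side'); crop(c,200,220,440,400,3.3333,'pics/s3.png')
a=cv2.imread('pics/s2.png').astype(int);b=cv2.imread('pics/s3.png');print(abs(a-b).mean())
"
```

```text
t 2.85 table mm [-102.    77.9] tcp z 58.4 yaw err tool-x vs -x deg -0.03 tz [-0.004 -0.001 -1.   ] F table [ 0.25 -0.44] 0.63
0 64 [237. 416.]
0 78 [211. 423.]
0 92 [185. 430.]
0.0145 64 [240. 413.]
0.0145 78 [214. 420.]
0.0145 92 [187. 427.]
0.0255 64 [242. 411.]
0.0255 78 [215. 418.]
0.0255 92 [189. 425.]
0.15 64 [270. 379.]
0.15 78 [239. 387.]
0.15 92 [209. 395.]
2.411517361111111
```

```bash
python3 -c "
from h import *
c=camera('side'); im=c['color'][280:340,240:320,::-1].astype(float); im=255*(im/255)**.5
cv2.imwrite('pics/s4.png',cv2.resize(im.astype('uint8'),None,fx=8,fy=8,interpolation=cv2.INTER_CUBIC)); st()"
```

```text
t 3.0 table mm [-99.2  77.2] tcp z 61.9 yaw err tool-x vs -x deg -0.03 tz [ 0.003  0.    -1.   ] F table [0.47 0.19] -0.68
```

View pics/s4.png

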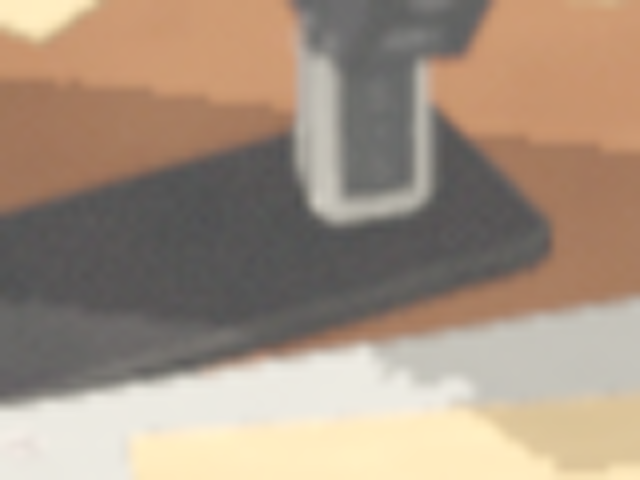

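```bash
python3 -c "
from h import *
c=camera('side'); st()
p=R0.T@[0,.128]+t0; print('knob top',pj(c,[[*p,.188]]),'seen ~(338,215..)')
for z in (.219,.208,.221): 
  m=np.array([.223,.584,z]); d=np.array([.357,.934,0]); print('start',z,pj(c,[m-d*.045,m,m+d*.045]).round(0).tolist())
"
```

```text
t 3.05 table mm [-99.1  77.2] tcp z 61.9 yaw err tool-x vs -x deg -0.03 tz [ 0.003  0.    -1.   ] F table [-0.77  0.47] -0.74
knob top [[337.06552357 216.21814203]] seen ~(338,215..)
start 0.219 [[134.0, 119.0], [145.0, 115.0], [155.0, 111.0]]
start 0.208 [[135.0, 124.0], [145.0, 120.0], [155.0, 115.0]]
start 0.221 [[134.0, 119.0], [145.0, 114.0], [155.0, 110.0]]
```

>>> apply_moves([
  {"x":0,"y":0,"z":2,"ax":0,"ay":0,"az":0,"gripper":1},
  {"x":0,"y":0,"z":2,"ax":0,"ay":0,"az":0,"gripper":1},
  {"x":0,"y":0,"z":2,"ax":0,"ay":0,"az":0,"gripper":1},
  {"x":0,"y":0,"z":2,"ax":0,"ay":0,"az":0,"gripper":1},
  {"x":0,"y":0,"z":2,"ax":0,"ay":0,"az":0,"gripper":1},
])

```text
clock: 3.47
position: [0.5537, -0.0426, 0.0496]
ee_rot: [-0.124, 0.992, 0.0, 0.0]
ft_force: [-0.3, -0.7, 0.3]
grip_width: -0.001
grasp_force: 0.0
```

```bash
python3 -c "
from h import *
st();print(get_obs()['joint_velocities'].round(3))"
```

```text
t 3.47 table mm [-100.6   77.6] tcp z 49.6 yaw err tool-x vs -x deg -0.02 tz [ 0.  0. -1.] F table [-0.45 -0.63] 0.33
[ 0.008  0.036 -0.009  0.017 -0.018 -0.049  0.012]
```

>>> apply_moves([
  {"x":0,"y":0,"z":1.2,"ax":0,"ay":0,"az":0,"gripper":1},
  {"x":0,"y":0,"z":1.2,"ax":0,"ay":0,"az":0,"gripper":1},
  {"x":0,"y":0,"z":1.2,"ax":0,"ay":0,"az":0,"gripper":1},
  {"x":0,"y":0,"z":1.2,"ax":0,"ay":0,"az":0,"gripper":1},
  {"x":0,"y":0,"z":1.2,"ax":0,"ay":0,"az":0,"gripper":1},
])

```text
clock: 3.88
position: [0.5538, -0.0426, 0.0436]
ee_rot: [-0.124, 0.992, 0.0, 0.0]
ft_force: [-0.6, 0.3, -0.6]
grip_width: -0.001
grasp_force: 0.0
```

```bash
python3 -c "
from h import *
st()
c=camera('side'); im=c['color'][270:350,250:356,::-1].astype(float); im=255*(im/255)**.6
cv2.imwrite('pics/s5.png',cv2.resize(im.astype('uint8'),None,fx=7,fy=7,interpolation=cv2.INTER_CUBIC)); st()"
```

```text
t 3.88 table mm [-100.5   77.6] tcp z 43.6 yaw err tool-x vs -x deg -0.03 tz [ 0.  0. -1.] F table [-0.54  0.45] -0.57
t 3.93 table mm [-100.7   77.6] tcp z 43.4 yaw err tool-x vs -x deg -0.03 tz [-0.  0. -1.] F table [-0.85 -0.44] -0.67
```

View pics/s5.png

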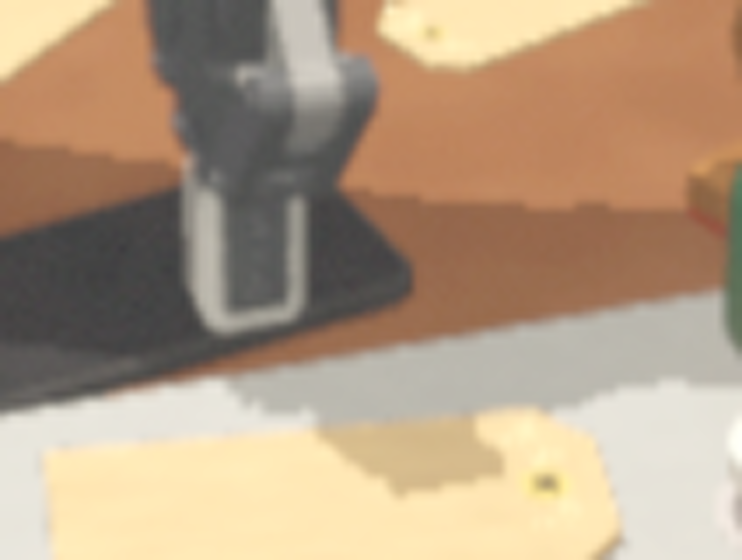

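```bash
python3 -c "
from h import *
c=camera('top')
for z in(.09,.11,.13):
  q=w(c,np.array([[103,425],[145,425],[125,455],[120,400]])/3.333+[290,160],z)
  print(z,((q[:,:2]-t0)@R0.T*1e3).round(0).tolist())
K,D,R,t=cal(c);print('cam',-R.T@t)
import cv2
im=c['color'][230:330,280:350,::-1]; im=(255*(im/255.)**.6).astype('uint8')
cv2.imwrite('pics/t5.png',cv2.resize(im,None,fx=6,fy=6,interpolation=cv2.INTER_CUBIC))
"
```

```text
0.09 [[-94.0, 136.0], [-99.0, 116.0], [-110.0, 129.0], [-84.0, 124.0]]
0.11 [[-95.0, 137.0], [-101.0, 117.0], [-112.0, 130.0], [-86.0, 126.0]]
0.13 [[-97.0, 138.0], [-102.0, 119.0], [-113.0, 131.0], [-88.0, 127.0]]
cam [0.44967732 0.04144759 1.02161436]
```

View pics/t5.png

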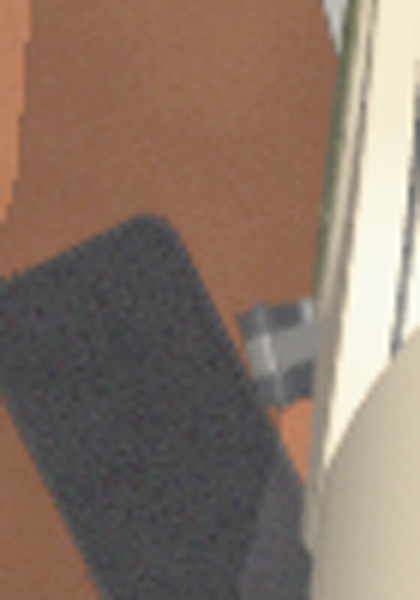

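>>> apply_moves([
  {"x":0,"y":0,"z":1,"ax":0,"ay":0,"az":0,"gripper":1},
  {"x":0,"y":0,"z":1,"ax":0,"ay":0,"az":0,"gripper":1},
  {"x":0,"y":0,"z":1,"ax":0,"ay":0,"az":0,"gripper":1},
])

```text
clock: 4.23
position: [0.5538, -0.0426, 0.0406]
ee_rot: [-0.124, 0.992, 0.0, 0.0]
ft_force: [0.1, 0.7, 0.5]
grip_width: -0.002
grasp_force: 0.0
```

>>> apply_moves([
  {"x":0,"y":0,"z":1,"ax":0,"ay":0,"az":0,"gripper":1},
  {"x":0,"y":0,"z":1,"ax":0,"ay":0,"az":0,"gripper":1},
])

```text
clock: 4.4
position: [0.5537, -0.0426, 0.0386]
ee_rot: [-0.124, 0.992, 0.0, -0.0]
ft_force: [-0.1, -0.0, 1.1]
grip_width: 0.001
grasp_force: 0.0
```

>>> apply_moves([
  {"x":0,"y":0,"z":1.5,"ax":0,"ay":0,"az":0,"gripper":1},
  {"x":0,"y":0,"z":1.5,"ax":0,"ay":0,"az":0,"gripper":1},
  {"x":0,"y":0,"z":1.5,"ax":0,"ay":0,"az":0,"gripper":1},
])

```text
clock: 4.65
position: [0.5537, -0.0426, 0.034]
ee_rot: [-0.124, 0.992, 0.0, -0.0]
ft_force: [0.4, -0.8, -0.4]
grip_width: -0.002
grasp_force: 0.0
```

>>> apply_moves([
  {"x":0,"y":0,"z":1.5,"ax":0,"ay":0,"az":0,"gripper":1},
  {"x":0,"y":0,"z":1.5,"ax":0,"ay":0,"az":0,"gripper":1},
  {"x":0,"y":0,"z":1,"ax":0,"ay":0,"az":0,"gripper":1},
])

```text
clock: 4.9
position: [0.5537, -0.0425, 0.03]
ee_rot: [-0.124, 0.992, 0.0, -0.0]
ft_force: [0.8, 0.2, -0.3]
grip_width: -0.001
grasp_force: 0.0
```

```bash
python3 -c "
from h import *
st()
c=camera('side'); im=c['color'][270:350,250:356,::-1].astype(float); im=255*(im/255)**.6
cv2.imwrite('pics/s6.png',cv2.resize(im.astype('uint8'),None,fx=7,fy=7,interpolation=cv2.INTER_CUBIC)); st()"
```

```text
t 4.9 table mm [-100.6   77.7] tcp z 30.0 yaw err tool-x vs -x deg -0.02 tz [-0.  0. -1.] F table [ 0.84 -0.05] -0.31
t 4.95 table mm [-100.7   77.7] tcp z 29.8 yaw err tool-x vs -x deg -0.03 tz [-0.  0. -1.] F table [-0.73 -0.01] -0.54
```

View pics/s6.png

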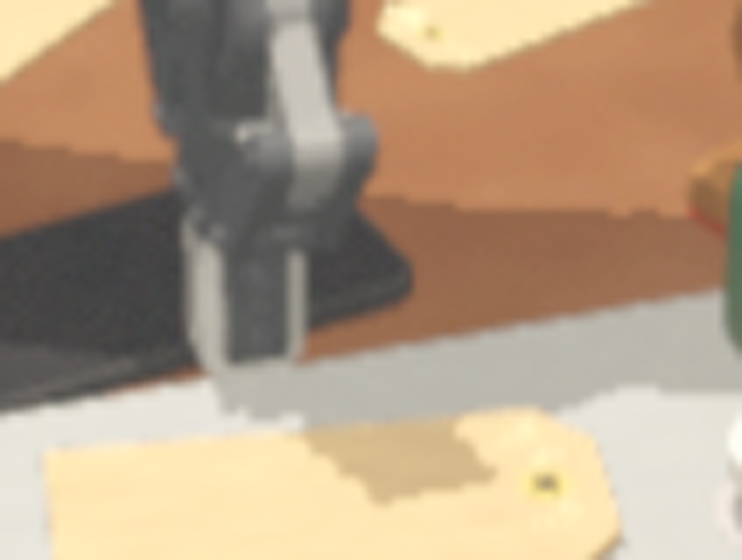

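The bottom of the finger in s6 lies right at the deck's edge line, near (255,365). I can't tell whether it is cut off there or stands in front, so I'm reading the pixel columns.

```bash
python3 -c "
from h import *
c=camera('side'); I=c['color'].astype(int).mean(2).round().astype(int)
print('cols',list(range(276,304,2)))
for r in range(310,334): print(r,I[r,276:304:2])
b=cv2.imread('pics/s5.png').astype(float).mean(2)
b=255*(cv2.resize(b,(106,80),interpolation=cv2.INTER_AREA)/255)**(1/.6)
print('earlier s5')
for r in range(306,328): print(r,b[r-270,26:54:2].astype(int))
"
```

```text
cols [276, 278, 280, 282, 284, 286, 288, 290, 292, 294, 296, 298, 300, 302]
310 [ 57 133 136  59  47  47  48  57 110  35  30  30  29  29]
311 [ 57 133 139  59  45  47  45  56 110  36  29  30  32  35]
312 [ 58 132 141  62  47  48  44  56 107  38  32  33  36  35]
313 [ 57 132 142  66  48  51  45  52 105  40  34  34  32  32]
314 [ 57 133 143  71  48  51  47  51 106  43  32  31  32  39]
315 [ 58 133 143  75  48  47  44  51 104  39  33  37  46  57]
316 [ 57 132 143  82  47  49  44  51 105  40  43  54  63  67]
317 [ 50 133 143  80  47  53  44  50 107  55  60  68  70  70]
318 [ 42 130 143  76  47  52  47  49 111  69  70  72  70  70]
319 [ 37 119 142  75  46  50  47  51 113  72  69  72  73  79]
320 [ 34 100 143  77  45  52  54  66 108  74  77  83  96 117]
321 [ 34  81 142  90  62  77  99 109  99  94 116 120 129 145]
322 [ 42  73 140 117 109 118 134 141 122 127 143 144 146 147]
323 [ 62  84 134 134 138 140 143 147 143 144 146 147 147 148]
324 [112 148 156 143 145 147 146 146 145 146 146 146 147 148]
325 [179 194 179 147 148 148 147 146 146 145 145 146 147 147]
326 [206 208 194 150 148 147 146
[... 1096 characters left out ...]
16 [ 27  37 106 121 105  86  69  53  38  35  41  53  59  65]
317 [28 31 60 81 60 45 39 35 40 49 57 65 66 67]
318 [31 33 39 42 35 34 36 44 55 63 66 67 67 67]
319 [35 36 32 32 33 41 50 57 63 67 67 68 71 78]
320 [ 35  33  33  35  46  56  63  66  67  70  78  82  95 115]
321 [ 33  35  40  52  59  66  71  76  78  92 113 118 127 143]
322 [ 39  48  57  69  72  80  94 114 116 125 141 143 144 147]
323 [ 60  79  95 100 105 119 125 141 141 143 145 146 148 147]
324 [110 145 171 148 135 144 143 144 144 145 145 146 147 147]
325 [175 193 208 178 149 148 147 145 145 144 145 145 147 147]
326 [205 207 211 197 164 151 146 146 146 145 145 144 145 146]
327 [210 209 210 210 179 171 148 145 147 148 145 146 145 145]
```

The finger's bottom is hidden by the deck's edge, so the fingertips stand beyond the deck and its side face can give me y by touch. I'll probe gently towards -y.

>>> apply_moves([
  {"x":0,"y":-1.5,"z":0,"ax":0,"ay":0,"az":0,"gripper":1},
  {"x":0,"y":-1.5,"z":0,"ax":0,"ay":0,"az":0,"gripper":1},
  {"x":0,"y":-1.5,"z":0,"ax":0,"ay":0,"az":0,"gripper":1},
])

```text
clock: 5.25
position: [0.555, -0.0472, 0.0303]
ee_rot: [-0.124, 0.992, 0.0, 0.0]
ft_force: [0.0, 0.8, 0.3]
grip_width: -0.0
grasp_force: 0.0
```

```bash
python3 -c "
from h import *
st()"
```

```text
t 5.25 table mm [-100.5   72.8] tcp z 30.3 yaw err tool-x vs -x deg -0.03 tz [ 0.  0. -1.] F table [0.21 0.8 ] 0.26
```

>>> apply_moves([
  {"x":0,"y":-1.5,"z":0,"ax":0,"ay":0,"az":0,"gripper":1},
  {"x":0,"y":-1.5,"z":0,"ax":0,"ay":0,"az":0,"gripper":1},
  {"x":0,"y":-1.5,"z":0,"ax":0,"ay":0,"az":0,"gripper":1},
])

```text
clock: 5.5
position: [0.556, -0.0515, 0.0302]
ee_rot: [-0.124, 0.992, 0.0, 0.0]
ft_force: [-0.7, -0.4, -0.9]
grip_width: 0.003
grasp_force: 0.0
```

```bash
python3 -c "
from h import *
st()
c=camera('side'); I=c['color'].astype(int).mean(2).round().astype(int)
print(list(range(270,304,2)))
for r in range(312,340): print(r,I[r,270:304:2])"
```

```text
t 5.5 table mm [-100.6   68.4] tcp z 30.2 yaw err tool-x vs -x deg -0.03 tz [ 0.  0. -1.] F table [-0.79 -0.18] -0.86
[270, 272, 274, 276, 278, 280, 282, 284, 286, 288, 290, 292, 294, 296, 298, 300, 302]
312 [ 29  28  28  29 101 133 135  52  46  51  46  61 103  35  34  34  36]
313 [ 30  29  31  30 102 133 137  52  46  49  47  61 104  38  32  32  32]
314 [ 28  29  29  31 101 134 139  52  47  50  46  59 102  38  33  33  40]
315 [ 27  29  29  30 101 134 141  51  47  46  45  57  97  36  37  46  56]
316 [ 29  26  30  30 101 135 142  55  48  50  44  58  99  44  56  63  68]
317 [ 30  31  28  30  94 136 142  56  47  51  46  58 104  62  70  70  69]
318 [ 28  29  29  32  82 134 141  57  47  48  45  57 107  71  70  70  70]
319 [ 29  31  33  34  80 133 142  57  47  49  45  56 107  72  72  73  79]
320 [ 33  37  38  36  78 133 142  59  46  53  45  55 107  79  83  95 118]
321 [ 38  38  35  34  66 132 142  56  48  52  45  54 115 117 119 128 145]
322 [ 37  33  35  41  57 131 142  54  48  51  49  57 130 143 144 146 147]
323 [ 35  37  44  62  81 135 141  55  45  50  54  72 139 146 147 147 147]
324 [ 48
[... 475 characters left out ...]
1 152 155 153 146 146 149 149 154]
331 [209 209 210 211 211 213 189 163 172 180 190 184 148 146 149 148 151]
332 [204 205 209 213 214 214 204 193 198 202 207 181 149 147 147 146 147]
333 [209 207 210 212 211 209 207 206 207 206 205 155 148 149 148 149 148]
334 [209 208 208 208 207 206 207 207 208 208 206 157 151 150 151 151 149]
335 [208 208 208 207 207 207 207 208 209 208 207 189 165 150 150 149 148]
336 [209 209 208 208 208 209 209 210 209 209 207 205 175 147 146 146 146]
337 [208 208 208 208 208 209 209 210 210 208 207 205 192 152 146 146 145]
338 [206 207 206 207 207 208 208 209 208 208 206 205 204 185 153 146 146]
339 [206 206 206 206 206 206 207 207 208 207 207 206 206 203 184 148 147]
```

>>> apply_moves([
  {"x":0,"y":7,"z":0,"ax":0,"ay":0,"az":0,"gripper":1},
  {"x":0,"y":0,"z":2,"ax":0,"ay":0,"az":0,"gripper":1},
  {"x":0,"y":0,"z":2,"ax":0,"ay":0,"az":0,"gripper":1},
  {"x":0,"y":0,"z":2,"ax":0,"ay":0,"az":0,"gripper":1},
])

```text
clock: 5.88
position: [0.5542, -0.0442, 0.0239]
ee_rot: [-0.124, 0.992, 0.0, -0.0]
ft_force: [0.1, 1.1, 0.8]
grip_width: -0.001
grasp_force: 0.0
```

>>> apply_moves([
  {"x":0,"y":0,"z":1.3,"ax":0,"ay":0,"az":0,"gripper":1},
  {"x":0,"y":0,"z":1.3,"ax":0,"ay":0,"az":0,"gripper":1},
  {"x":0,"y":0,"z":1.3,"ax":0,"ay":0,"az":0,"gripper":1},
])

```text
clock: 6.13
position: [0.5542, -0.0447, 0.0205]
ee_rot: [-0.124, 0.992, 0.0, -0.0]
ft_force: [-9.2, 1.7, 24.0]
grip_width: -0.001
grasp_force: 12.6
```

```bash
python3 -c "
from h import *
st()
c=camera('side'); I=c['color'].astype(int).mean(2).round().astype(int)
print(list(range(270,304,2)))
for r in range(318,340): print(r,I[r,270:304:2])"
```

```text
t 6.13 table mm [-100.6   75.5] tcp z 20.5 yaw err tool-x vs -x deg -0.04 tz [-0.  0. -1.] F table [-8.48  3.92] 24.01
[270, 272, 274, 276, 278, 280, 282, 284, 286, 288, 290, 292, 294, 296, 298, 300, 302]
318 [ 30  29  30  47 110 143  86  46  45  45  44 117  77  68  70  71  70]
319 [ 29  32  33  50 109 143  92  46  46  46  44 117  79  71  71  74  79]
320 [ 34  36  36  49 109 144 100  46  47  47  45 117  81  78  82  95 117]
321 [ 37  37  34  47 110 144 101  48  47  46  44 118 100 116 120 129 145]
322 [ 37  35  36  52 113 144 102  47  48  47  45 120 129 143 144 146 147]
323 [ 35  37  45  67 113 145 102  46  49  47  43 121 143 146 147 147 147]
324 [ 52  72  89 112 124 144 101  47  49  49  43 121 145 146 146 148 147]
325 [117 152 176 178 162 145 100  46  48  47  47 122 144 145 145 147 147]
326 [184 196 208 206 194 148 102  47  49  54  74 127 145 146 146 146 146]
327 [209 209 210 209 207 157 112  72  78 102 116 138 146 147 146 146 146]
328 [210 210 210 210 209 172 136 116 120 135 141 146 147 147 147 146 146]
329 [210 210 210 210 211 192 168 142 142 145 146 147 147 147 147 146 146]
330 [210 210 210 210 211 206 196 154 153 154 149 148 146 146 149 149 155]
331 [208 209 210 211 211 212 204 183 184 190 159 149 146 146 149 152 163]
332 [204 205 209 213 214 214 207 205 206 209 169 148 147 147 147 150 159]
333 [208 207 209 212 211 209 207 207 207 207 176 147 148 148 148 149 149]
334 [209 208 208 208 207 206 207 207 208 208 195 155 151 150 151 150 149]
335 [209 208 208 208 207 207 207 208 208 209 206 189 165 150 150 149 148]
336 [209 209 208 208 208 208 210 210 209 208 207 205 175 146 147 146 146]
337 [208 208 208 208 208 209 210 210 210 208 207 205 192 153 146 146 145]
338 [207 206 207 207 207 207 208 209 208 207 206 205 204 185 150 145 146]
339 [206 206 206 206 206 206 206 207 208 207 207 206 206 203 166 146 147]
```

>>> apply_moves([
  {"x":0,"y":0,"z":-3.4,"ax":0,"ay":0,"az":0,"gripper":1},
  {"x":0,"y":0,"z":0,"ax":0,"ay":0,"az":0,"gripper":1},
  {"x":0,"y":-5,"z":0,"ax":0,"ay":0,"az":0,"gripper":1},
  {"x":0,"y":-5,"z":0,"ax":0,"ay":0,"az":0,"gripper":1},
  {"x":0,"y":-4,"z":0,"ax":0,"ay":0,"az":0,"gripper":1},
])

```text
clock: 6.6
position: [0.5578, -0.059, 0.0236]
ee_rot: [-0.123, 0.992, -0.0, 0.0]
ft_force: [0.2, 0.6, 0.1]
grip_width: 0.002
grasp_force: 0.1
```

>>> apply_moves([
  {"x":0,"y":-3,"z":0,"ax":0,"ay":0,"az":0,"gripper":1},
  {"x":0,"y":-3,"z":0,"ax":0,"ay":0,"az":0,"gripper":1},
  {"x":0,"y":-3,"z":0,"ax":0,"ay":0,"az":0,"gripper":1},
  {"x":0,"y":-2,"z":0,"ax":0,"ay":0,"az":0,"gripper":1},
])

```text
clock: 6.93
position: [0.5604, -0.0692, 0.0236]
ee_rot: [-0.123, 0.992, 0.0, -0.0]
ft_force: [0.2, 0.2, 0.6]
grip_width: -0.001
grasp_force: 0.1
```

```bash
cat >> h.py <<'E'
def tagmask(name="side"):
    c=camera(name); hsv=cv2.cvtColor(c["color"],cv2.COLOR_RGB2HSV)
    m=cv2.inRange(hsv,(14,50,120),(32,170,255))
    n,l,s,ce=cv2.connectedComponentsWithStats(m)
    return c,l,s,ce
E
python3 -c "
from h import *
st()
c,l,s,ce=tagmask()
for i in range(1,len(s)):
  if s[i,4]>150: print(i,s[i],ce[i].round())
print(c['color'][345,290],c['color'][335,330])"
```

```text
t 6.93 table mm [-100.7   50.1] tcp z 23.6 yaw err tool-x vs -x deg -0.05 tz [-0. -0. -1.] F table [0.26 0.14] 0.62
1 [   88     0   243   243 19674] [239.  91.]
44 [183 224  52   8 318] [209. 227.]
52 [ 158  233   94  232 2363] [205. 328.]
82 [304 259  42  22 500] [324. 270.]
84 [229 261  39  25 508] [249. 273.]
87 [423 260  48  78 778] [446. 297.]
116 [   0  291   45   72 1695] [ 16. 314.]
149 [  52  325   41   51 1081] [ 69. 343.]
160 [ 258  331   85   36 2184] [300. 348.]
163 [473 333  63   5 196] [496. 336.]
206 [ 290  390   59   80 3829] [317. 431.]
221 [ 525  402   44   44 1022] [546. 424.]
241 [436 426  13  53 387] [442. 452.]
[255 220 146] [193 155  97]
```

```bash
cat >> h.py <<'E'
from scipy.optimize import minimize
def tagpose(g=(-95,5,-.1)):
    """tag pose in table frame (mm, mm, rad) from the side picture, by silhouette overlap"""
    c=camera("side"); im=c["color"]; hsv=cv2.cvtColor(im,cv2.COLOR_RGB2HSV)
    m=cv2.inRange(hsv,(14,50,100),(32,170,255))>0
    S=4; x0,y0,x1,y1=240,310,420,385
    up=lambda a:cv2.resize(a[y0:y1,x0:x1].astype(np.float32),None,fx=S,fy=S,interpolation=cv2.INTER_LINEAR)
    M=up(m); ok=1-up(im.max(2)<125)
    L=np.array([[-60,28],[-60,-28],[48,-28],[60,-16],[60,16],[48,28]])/1e3
    def hull(p):
        b=p[2]; q=L@np.array([[np.cos(b),np.sin(b)],[-np.sin(b),np.cos(b)]])+np.array(p[:2])/1e3
        W=q@R0+t0; P=np.r_[np.c_[W,np.full(6,.032)],np.c_[W,np.full(6,.038)]]
        h=(pj(c,P)-[x0,y0]+.5)*S-.5
        Z=np.zeros(M.shape,np.uint8); cv2.fillConvexPoly(Z,cv2.convexHull((h*16).astype(np.int32)),1,cv2.LINE_AA,4); return Z
    f=lambda p:(abs(hull(p)-M)*ok).sum()/S**2
    best=min((minimize(f,g0,method="Nelder-Mead",options=dict(initial_simplex=np.array(g0)+np.array([[0,0,0],[6,0,0],[0,6,0],[0,0,.08]]),xatol=.05,fatol=.2)) for g0 in (g,(g[0]+8,g[1]-4,g[2]*.5))),key=lambda r:r.fun)
    print("tag x,y mm, yaw rad",best.x.round(3),"cost px",round(best.fun,1)); return best.x
E
python3 -c "
from h import *
tagpose()"
```

```text
tag x,y mm, yaw rad [-9.2313e+01  1.7029e+01 -6.9000e-02] cost px 215.5
```

>>> apply_moves([
  {"x":0,"y":-2,"z":0,"ax":0,"ay":0,"az":0,"gripper":1},
  {"x":0,"y":-2,"z":0,"ax":0,"ay":0,"az":0,"gripper":1},
  {"x":0,"y":-2,"z":0,"ax":0,"ay":0,"az":0,"gripper":1},
])

```text
clock: 7.28
position: [0.5619, -0.0746, 0.0237]
ee_rot: [-0.124, 0.992, 0.0, -0.0]
ft_force: [-0.8, 0.3, 0.2]
grip_width: 0.004
grasp_force: 0.1
```

```bash
python3 -c "
from h import *
st();tagpose()"
```

```text
t 7.28 table mm [-100.6   44.6] tcp z 23.7 yaw err tool-x vs -x deg -0.01 tz [-0.  0. -1.] F table [-0.67  0.52] 0.2
tag x,y mm, yaw rad [-9.1135e+01  1.2399e+01 -3.5000e-02] cost px 195.9
```

>>> apply_moves([
  {"x":0,"y":-2,"z":0,"ax":0,"ay":0,"az":0,"gripper":1},
  {"x":0,"y":-2,"z":0,"ax":0,"ay":0,"az":0,"gripper":1},
  {"x":0,"y":-2,"z":0,"ax":0,"ay":0,"az":0,"gripper":1},
  {"x":0,"y":-2,"z":0,"ax":0,"ay":0,"az":0,"gripper":1},
])

```text
clock: 7.67
position: [0.5639, -0.0825, 0.0237]
ee_rot: [-0.124, 0.992, 0.0, 0.0]
ft_force: [-0.7, 0.9, -0.4]
grip_width: -0.002
grasp_force: 0.1
```

```bash
python3 -c "
from h import *
st();tagpose((-91,4,0))"
```

```text
t 7.67 table mm [-100.6   36.4] tcp z 23.7 yaw err tool-x vs -x deg -0.03 tz [ 0.  0. -1.] F table [-0.48  1.08] -0.35
tag x,y mm, yaw rad [-8.9858e+01  7.0950e+00 -2.7000e-02] cost px 261.5
```

>>> apply_moves([
  {"x":0,"y":-1.5,"z":0,"ax":0,"ay":0,"az":0,"gripper":1},
  {"x":0,"y":-1.5,"z":0,"ax":0,"ay":0,"az":0,"gripper":1},
  {"x":0,"y":-1.5,"z":0,"ax":0,"ay":0,"az":0,"gripper":1},
])

```text
clock: 7.97
position: [0.5645, -0.0845, 0.0236]
ee_rot: [-0.124, 0.992, 0.002, -0.001]
ft_force: [-4.3, 11.5, 5.5]
grip_width: 0.001
grasp_force: 6.0
```

>>> apply_moves([
  {"x":0,"y":-1,"z":0,"ax":0,"ay":0,"az":0,"gripper":1},
  {"x":0,"y":-1,"z":0,"ax":0,"ay":0,"az":0,"gripper":1},
])

```text
clock: 8.13
position: [0.5645, -0.0846, 0.0235]
ee_rot: [-0.125, 0.992, 0.003, -0.001]
ft_force: [-7.8, 14.5, 8.9]
grip_width: 0.002
grasp_force: 8.3
```

```bash
python3 -c "
from h import *
st();tagpose((-91,2,0))"
```

```text
t 8.13 table mm [-100.5   34.2] tcp z 23.5 yaw err tool-x vs -x deg 0.12 tz [-0.003  0.005 -1.   ] F table [-3.99 15.96] 8.89
tag x,y mm, yaw rad [-8.9968e+01  3.0640e+00  1.1000e-02] cost px 278.3
```

>>> apply_moves([
  {"x":0,"y":9,"z":0,"ax":0,"ay":0,"az":0,"gripper":1},
  {"x":0,"y":0,"z":-30,"ax":0,"ay":0,"az":0,"gripper":1},
  {"x":25,"y":-13,"z":0,"ax":0,"ay":0,"az":0,"gripper":1},
  {"x":25,"y":-13,"z":0,"ax":0,"ay":0,"az":0,"gripper":1},
  {"x":27,"y":-13,"z":0,"ax":0,"ay":0,"az":0,"gripper":1},
])

```text
clock: 8.6
position: [0.4979, -0.1371, 0.054]
ee_rot: [-0.124, 0.992, -0.0, 0.001]
ft_force: [0.2, -0.6, -0.5]
grip_width: 0.001
grasp_force: 0.0
```

```bash
python3 -c "
from h import *
st();tagpose((-93,2,0));tagpose((-93,0,0.02))"
```

```text
t 8.6 table mm [-177.9   -0.3] tcp z 54.0 yaw err tool-x vs -x deg 0.04 tz [ 0.001 -0.001 -1.   ] F table [ 0.02 -0.59] -0.49
tag x,y mm, yaw rad [-9.0244e+01  3.0730e+00  1.0000e-03] cost px 217.6
tag x,y mm, yaw rad [-9.0274e+01  3.1360e+00  1.0000e-03] cost px 212.0
```

>>> apply_moves([
  {"x":0,"y":0,"z":15,"ax":0,"ay":0,"az":0,"gripper":1},
  {"x":0,"y":0,"z":10,"ax":0,"ay":0,"az":0,"gripper":1},
  {"x":0,"y":0,"z":5.2,"ax":0,"ay":0,"az":0,"gripper":1},
  {"x":0,"y":0,"z":0,"ax":0,"ay":0,"az":0,"gripper":1},
])

```text
clock: 9.03
position: [0.4974, -0.1361, 0.0221]
ee_rot: [-0.124, 0.992, 0.0, -0.001]
ft_force: [-0.3, -0.1, 0.0]
grip_width: 0.0
grasp_force: 0.0
```

>>> apply_moves([
  {"x":-4,"y":0,"z":0,"ax":0,"ay":0,"az":0,"gripper":1},
  {"x":-4,"y":0,"z":0,"ax":0,"ay":0,"az":0,"gripper":1},
  {"x":-4,"y":0,"z":0,"ax":0,"ay":0,"az":0,"gripper":1},
  {"x":-4,"y":0,"z":0,"ax":0,"ay":0,"az":0,"gripper":1},
  {"x":-4,"y":0,"z":0,"ax":0,"ay":0,"az":0,"gripper":1},
])

```text
clock: 9.45
position: [0.5182, -0.1315, 0.0238]
ee_rot: [-0.124, 0.992, -0.0, 0.0]
ft_force: [-1.2, -0.2, 1.3]
grip_width: -0.002
grasp_force: 1.0
```

>>> apply_moves([
  {"x":-4,"y":0,"z":0,"ax":0,"ay":0,"az":0,"gripper":1},
  {"x":-4,"y":0,"z":0,"ax":0,"ay":0,"az":0,"gripper":1},
  {"x":-4,"y":0,"z":0,"ax":0,"ay":0,"az":0,"gripper":1},
  {"x":-4,"y":0,"z":0,"ax":0,"ay":0,"az":0,"gripper":1},
  {"x":-4,"y":0,"z":0,"ax":0,"ay":0,"az":0,"gripper":1},
])

```text
clock: 9.87
position: [0.5371, -0.1268, 0.0236]
ee_rot: [-0.124, 0.992, 0.0, -0.0]
ft_force: [-5.1, 0.2, 4.7]
grip_width: 0.002
grasp_force: 3.2
```

```bash
python3 -c "
from h import *
st();tagpose((-70,2,0))"
```

```text
t 9.87 table mm [-1.374e+02  1.000e-01] tcp z 23.6 yaw err tool-x vs -x deg -0.03 tz [-0.  0. -1.] F table [-4.89  1.43] 4.7
tag x,y mm, yaw rad [-6.6318e+01  3.0940e+00  1.0000e-03] cost px 192.2
```

>>> apply_moves([
  {"x":2,"y":0,"z":0,"ax":0,"ay":0,"az":0,"gripper":1},
  {"x":0,"y":0,"z":1.2,"ax":0,"ay":0,"az":0,"gripper":1},
  {"x":0,"y":0,"z":0,"ax":0,"ay":0,"az":0,"gripper":1},
  {"x":-3,"y":0,"z":0,"ax":0,"ay":0,"az":0,"gripper":1},
  {"x":-3,"y":0,"z":0,"ax":0,"ay":0,"az":0,"gripper":1},
])

```text
clock: 10.33
position: [0.5409, -0.1257, 0.0222]
ee_rot: [-0.124, 0.992, 0.0, 0.0]
ft_force: [0.4, -0.2, 0.9]
grip_width: -0.002
grasp_force: 0.1
```

>>> apply_moves([
  {"x":-4,"y":0,"z":0,"ax":0,"ay":0,"az":0,"gripper":1},
  {"x":-4,"y":0,"z":0,"ax":0,"ay":0,"az":0,"gripper":1},
  {"x":-4,"y":0,"z":0,"ax":0,"ay":0,"az":0,"gripper":1},
  {"x":-4,"y":0,"z":0,"ax":0,"ay":0,"az":0,"gripper":1},
])

```text
clock: 10.67
position: [0.5568, -0.1217, 0.0223]
ee_rot: [-0.124, 0.992, 0.0, 0.0]
ft_force: [-0.5, -0.8, 0.2]
grip_width: 0.0
grasp_force: 0.2
```

```bash
python3 -c "
from h import *
st();tagpose((-45,2,0))"
```

```text
t 10.67 table mm [-1.171e+02  1.000e-01] tcp z 22.3 yaw err tool-x vs -x deg -0.02 tz [-0.  0. -1.] F table [-0.65 -0.7 ] 0.16
tag x,y mm, yaw rad [-46.942   3.232  -0.   ] cost px 347.5
```

>>> apply_moves([
  {"x":-4,"y":0,"z":0,"ax":0,"ay":0,"az":0,"gripper":1},
  {"x":-4,"y":0,"z":0,"ax":0,"ay":0,"az":0,"gripper":1},
  {"x":-4,"y":0,"z":0,"ax":0,"ay":0,"az":0,"gripper":1},
  {"x":-4,"y":0,"z":0,"ax":0,"ay":0,"az":0,"gripper":1},
  {"x":-4,"y":0,"z":0,"ax":0,"ay":0,"az":0,"gripper":1},
])

```text
clock: 11.13
position: [0.5761, -0.1169, 0.0223]
ee_rot: [-0.124, 0.992, 0.0, 0.0]
ft_force: [0.6, -0.2, -0.6]
grip_width: 0.002
grasp_force: 0.1
```

>>> apply_moves([
  {"x":-4,"y":0,"z":0,"ax":0,"ay":0,"az":0,"gripper":1},
  {"x":-4,"y":0,"z":0,"ax":0,"ay":0,"az":0,"gripper":1},
  {"x":-4,"y":0,"z":0,"ax":0,"ay":0,"az":0,"gripper":1},
  {"x":-3,"y":0,"z":0,"ax":0,"ay":0,"az":0,"gripper":1},
])

```text
clock: 11.47
position: [0.5907, -0.1131, 0.0223]
ee_rot: [-0.124, 0.992, 0.0, 0.0]
ft_force: [-1.0, -0.3, 0.3]
grip_width: -0.003
grasp_force: 0.2
```

```bash
python3 -c "
from h import *
st()"
```

```text
t 11.47 table mm [-82.1   0.2] tcp z 22.3 yaw err tool-x vs -x deg -0.02 tz [ 0.  0. -1.] F table [-1.07 -0.02] 0.32
```

Now slowly to the stop, expected at about -71.

>>> apply_moves([
  {"x":-2,"y":0,"z":0,"ax":0,"ay":0,"az":0,"gripper":1},
  {"x":-2,"y":0,"z":0,"ax":0,"ay":0,"az":0,"gripper":1},
  {"x":-2,"y":0,"z":0,"ax":0,"ay":0,"az":0,"gripper":1},
  {"x":-1.5,"y":0,"z":0,"ax":0,"ay":0,"az":0,"gripper":1},
])

```text
clock: 11.8
position: [0.5976, -0.1114, 0.0223]
ee_rot: [-0.124, 0.992, 0.0, 0.0]
ft_force: [0.0, 0.0, -1.2]
grip_width: -0.001
grasp_force: 0.1
```

>>> apply_moves([
  {"x":-1,"y":0,"z":0,"ax":0,"ay":0,"az":0,"gripper":1},
  {"x":-1,"y":0,"z":0,"ax":0,"ay":0,"az":0,"gripper":1},
])

```text
clock: 11.97
position: [0.5995, -0.111, 0.0223]
ee_rot: [-0.124, 0.992, 0.0, 0.0]
ft_force: [-0.4, -0.6, -0.0]
grip_width: 0.0
grasp_force: 0.1
```

>>> apply_moves([
  {"x":-1,"y":0,"z":0,"ax":0,"ay":0,"az":0,"gripper":1},
  {"x":-1,"y":0,"z":0,"ax":0,"ay":0,"az":0,"gripper":1},
])

```text
clock: 12.13
position: [0.6014, -0.1105, 0.0223]
ee_rot: [-0.124, 0.992, 0.0, -0.0]
ft_force: [-0.6, -0.6, -0.8]
grip_width: 0.003
grasp_force: 0.1
```

```bash
python3 -c "
from h import *
st()"
```

```text
t 12.13 table mm [-71.1   0.1] tcp z 22.3 yaw err tool-x vs -x deg -0.03 tz [-0.  0. -1.] F table [-0.67 -0.4 ] -0.8
```

>>> apply_moves([
  {"x":-1,"y":0,"z":0,"ax":0,"ay":0,"az":0,"gripper":1},
  {"x":-1,"y":0,"z":0,"ax":0,"ay":0,"az":0,"gripper":1},
])

```text
clock: 12.3
position: [0.6034, -0.11, 0.0223]
ee_rot: [-0.124, 0.992, 0.0, 0.0]
ft_force: [-0.0, 0.9, -1.2]
grip_width: 0.003
grasp_force: 0.1
```

>>> apply_moves([
  {"x":-1,"y":0,"z":0,"ax":0,"ay":0,"az":0,"gripper":1},
])

```text
clock: 12.38
position: [0.6039, -0.1098, 0.0222]
ee_rot: [-0.124, 0.992, 0.0, -0.0]
ft_force: [-4.9, -0.7, 1.9]
grip_width: 0.0
grasp_force: 2.5
```

```bash
python3 -c "
from h import *
st();tagpose((-2,2,0))"
```

```text
t 12.38 table mm [-68.5   0.1] tcp z 22.2 yaw err tool-x vs -x deg -0.03 tz [-0.001  0.    -1.   ] F table [-4.92  0.52] 1.86
tag x,y mm, yaw rad [ 5.229 -3.015 -0.183] cost px 353.1
```

>>> apply_moves([
  {"x":-0.5,"y":0,"z":0,"ax":0,"ay":0,"az":0,"gripper":1},
  {"x":0,"y":0,"z":0,"ax":0,"ay":0,"az":0,"gripper":1},
])

```text
clock: 12.6
position: [0.6039, -0.1099, 0.0221]
ee_rot: [-0.123, 0.992, 0.0, -0.001]
ft_force: [-5.0, -0.5, 3.0]
grip_width: -0.003
grasp_force: 2.6
```

>>> apply_moves([
  {"x":5,"y":0,"z":0,"ax":0,"ay":0,"az":0,"gripper":1},
  {"x":15,"y":0,"z":0,"ax":0,"ay":0,"az":0,"gripper":1},
  {"x":15,"y":0,"z":-10,"ax":0,"ay":0,"az":0,"gripper":1},
  {"x":0,"y":0,"z":-35,"ax":0,"ay":0,"az":0,"gripper":1},
  {"x":0,"y":0,"z":-35,"ax":0,"ay":0,"az":0,"gripper":1},
])

```text
clock: 13.02
position: [0.5689, -0.1185, 0.102]
ee_rot: [-0.123, 0.992, 0.0, -0.001]
ft_force: [1.3, 0.7, 0.4]
grip_width: 0.003
grasp_force: 0.0
```

>>> apply_moves([
  {"x":0,"y":0,"z":-35,"ax":0,"ay":0,"az":0,"gripper":1},
  {"x":0,"y":0,"z":-35,"ax":0,"ay":0,"az":0,"gripper":1},
  {"x":0,"y":0,"z":-35,"ax":0,"ay":0,"az":0,"gripper":1},
  {"x":0,"y":32,"z":-30,"ax":0,"ay":0,"az":0,"gripper":1},
  {"x":0,"y":32,"z":0,"ax":0,"ay":0,"az":0,"gripper":1},
])

```text
clock: 13.43
position: [0.5579, -0.0597, 0.2422]
ee_rot: [-0.121, 0.993, -0.001, 0.005]
ft_force: [0.9, 1.4, 0.3]
grip_width: -0.0
grasp_force: 0.0
```

>>> apply_moves([
  {"x":0,"y":38,"z":0,"ax":0,"ay":0,"az":0,"gripper":1},
  {"x":0,"y":38,"z":0,"ax":0,"ay":0,"az":0,"gripper":1},
  {"x":0,"y":38,"z":0,"ax":0,"ay":0,"az":0,"gripper":1},
  {"x":0,"y":38,"z":0,"ax":0,"ay":0,"az":0,"gripper":1},
  {"x":0,"y":38,"z":0,"ax":0,"ay":0,"az":0,"gripper":1},
])

```text
clock: 13.85
position: [0.5082, 0.1282, 0.2362]
ee_rot: [-0.124, 0.992, 0.0, 0.001]
ft_force: [1.5, -0.4, 0.2]
grip_width: -0.002
grasp_force: 0.0
```

```bash
python3 -c "
from h import *
st()
c=camera('top');d=camera('side')
A=cv2.resize(np.ascontiguousarray(c['color'][160:310,310:430,::-1]),(400,500),interpolation=cv2.INTER_CUBIC)
B=cv2.resize(np.ascontiguousarray(d['color'][310:400,300:430,::-1]),(400,277),interpolation=cv2.INTER_CUBIC)
cv2.imwrite('pics/f.png',np.hstack([A,np.vstack([B,np.zeros((223,400,3),np.uint8)])]))"
```

```text
t 13.85 table mm [-102.7  254.3] tcp z 236.2 yaw err tool-x vs -x deg -0.03 tz [ 0.001  0.001 -1.   ] F table [ 1.34 -0.71] 0.21
```

View pics/f.png

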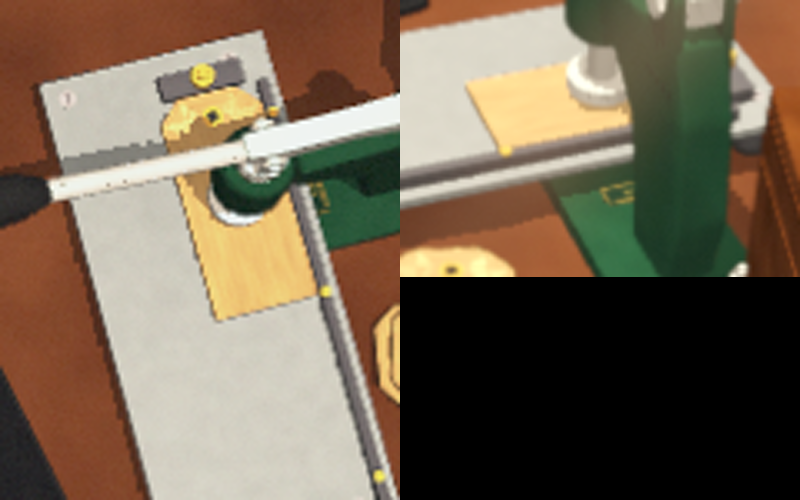

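Last picture: the tag's long edge runs along the fence with no visible gap, its rear corners are at (218,321) and (319,295), and its eyelet end meets the stop near (205,92). A quick numeric check comes next, then the knob.

```bash
python3 -c "
from h import *
c=camera('top')
C=lambda l:np.array(l)/3.3333+[310,160]-.35
G=np.array([[-60,28,6],[-60,-28,6],[48,28,6],[60,16,6]])/1e3
g,r=fit(c,G,C([[217,321],[320,294],[163,114],[174,98]]),.032,[.67,-.1,.25]);print((R0@(g[:2]-t0)*1e3).round(1),(g[2]-a0).round(3),r.tolist())
S=np.array([[60,24,9],[60,-22,9],[60,-28,8]])/1e3
g,r=fit(c,S,C([[162,101],[243,83],[263,79]]),.032,[.67,-.1,.25]);print('stop-based table',(R0@(g[:2]-t0)*1e3).round(1),(g[2]-a0).round(3),r.tolist())
"
```

```text
[2.2 0. ] -0.009 [[-0.3, -1.0], [-0.4, -0.7], [-0.3, 2.5], [1.1, -0.6]]
stop-based table [0.3 1.7] -0.027 [[0.4, -0.1], [1.2, -0.3], [-1.6, 0.4]]
```

>>> apply_moves([
  {"x":-25,"y":-32,"z":0,"ax":0,"ay":0,"az":0,"gripper":1},
  {"x":-25,"y":-32,"z":0,"ax":0,"ay":0,"az":0,"gripper":1},
  {"x":-25,"y":-32,"z":0,"ax":0,"ay":0,"az":0,"gripper":1},
  {"x":-28,"y":-30,"z":0,"ax":0,"ay":0,"az":0,"gripper":1},
  {"x":0,"y":0,"z":0,"ax":0,"ay":0,"az":0,"gripper":1},
])

```text
clock: 14.42
position: [0.6433, 0.0214, 0.2335]
ee_rot: [-0.12, 0.993, -0.003, -0.001]
ft_force: [-1.0, 0.1, -1.2]
grip_width: 0.002
grasp_force: 0.0
```

```bash
python3 -c "
from h import *
st()"
```

```text
t 14.42 table mm [  1.9 117.6] tcp z 233.5 yaw err tool-x vs -x deg -0.49 tz [-0.001 -0.005 -1.   ] F table [-0.94  0.3 ] -1.25
```

>>> apply_moves([
  {"x":0,"y":0,"z":0,"ax":0,"ay":0,"az":0,"gripper":1},
  {"x":0,"y":0,"z":20,"ax":0,"ay":0,"az":0,"gripper":1},
  {"x":0,"y":0,"z":20,"ax":0,"ay":0,"az":0,"gripper":1},
  {"x":0,"y":0,"z":5,"ax":0,"ay":0,"az":0,"gripper":1},
  {"x":0,"y":0,"z":0,"ax":0,"ay":0,"az":0,"gripper":1},
])

```text
clock: 14.83
position: [0.6383, 0.0298, 0.1898]
ee_rot: [-0.124, 0.992, 0.0, -0.001]
ft_force: [0.7, 0.3, 0.1]
grip_width: -0.003
grasp_force: 0.0
```

```bash
python3 -c "
from h import *
st()"
```

```text
t 14.83 table mm [ -0.8 127. ] tcp z 189.8 yaw err tool-x vs -x deg -0.0 tz [-0.002  0.    -1.   ] F table [0.79 0.1 ] 0.09
```

>>> apply_moves([
  {"x":-1.5,"y":0,"z":3,"ax":0,"ay":0,"az":0,"gripper":1},
  {"x":0,"y":0,"z":3,"ax":0,"ay":0,"az":0,"gripper":1},
  {"x":0,"y":0,"z":3,"ax":0,"ay":0,"az":0,"gripper":1},
  {"x":0,"y":0,"z":3,"ax":0,"ay":0,"az":0,"gripper":1},
  {"x":0,"y":0,"z":3,"ax":0,"ay":0,"az":0,"gripper":1},
])

```text
clock: 15.25
position: [0.6413, 0.03, 0.176]
ee_rot: [-0.124, 0.992, 0.0, 0.0]
ft_force: [-0.2, 0.2, 1.7]
grip_width: -0.0
grasp_force: 0.5
```

>>> apply_moves([
  {"x":0,"y":0,"z":2,"ax":0,"ay":0,"az":0,"gripper":1},
  {"x":0,"y":0,"z":2,"ax":0,"ay":0,"az":0,"gripper":1},
  {"x":0,"y":0,"z":2,"ax":0,"ay":0,"az":0,"gripper":1},
  {"x":0,"y":0,"z":2,"ax":0,"ay":0,"az":0,"gripper":1},
])

```text
clock: 15.58
position: [0.6412, 0.0302, 0.1678]
ee_rot: [-0.124, 0.992, 0.0, 0.0]
ft_force: [0.0, 1.3, 2.2]
grip_width: -0.001
grasp_force: 0.9
```

```bash
python3 -c "
from h import *
st()"
```

```text
t 15.58 table mm [  2.1 126.6] tcp z 167.8 yaw err tool-x vs -x deg -0.01 tz [ 0.  0. -1.] F table [0.37 1.28] 2.2
```

>>> apply_moves([
  {"x":0,"y":0,"z":1,"ax":0,"ay":0,"az":0,"gripper":1},
  {"x":0,"y":0,"z":1,"ax":0,"ay":0,"az":0,"gripper":1},
  {"x":0,"y":0,"z":1,"ax":0,"ay":0,"az":0,"gripper":1},
])

```text
clock: 15.83
position: [0.6412, 0.03, 0.1648]
ee_rot: [-0.124, 0.992, 0.0, 0.0]
ft_force: [-0.6, 1.9, 2.9]
grip_width: 0.005
grasp_force: 1.0
```

>>> apply_moves([
  {"x":0,"y":0,"z":1,"ax":0,"ay":0,"az":0,"gripper":1},
])

```text
clock: 15.92
position: [0.6412, 0.03, 0.1638]
ee_rot: [-0.124, 0.992, 0.0, 0.0]
ft_force: [0.4, 1.9, 2.0]
grip_width: -0.001
grasp_force: 1.0
```

>>> apply_moves([
  {"x":0,"y":0,"z":0.5,"ax":0,"ay":0,"az":0,"gripper":1},
])

```text
clock: 16.0
position: [0.6412, 0.03, 0.1633]
ee_rot: [-0.124, 0.992, 0.0, 0.0]
ft_force: [0.4, 1.9, 1.9]
grip_width: -0.003
grasp_force: 1.0
```

>>> apply_moves([
  {"x":0,"y":0,"z":0.7,"ax":0,"ay":0,"az":0,"gripper":1},
])

```text
clock: 16.08
position: [0.6412, 0.03, 0.1627]
ee_rot: [-0.124, 0.992, 0.0, 0.0]
ft_force: [-0.5, 1.7, 2.4]
grip_width: 0.002
grasp_force: 1.3
```

>>> apply_moves([
  {"x":0,"y":0,"z":0.7,"ax":0,"ay":0,"az":0,"gripper":1},
])

```text
clock: 16.17
position: [0.6413, 0.0301, 0.1622]
ee_rot: [-0.124, 0.992, 0.0, 0.0]
ft_force: [-1.8, 1.1, 6.1]
grip_width: 0.001
grasp_force: 3.2
```

>>> apply_moves([
  {"x":0,"y":0,"z":0.5,"ax":0,"ay":0,"az":0,"gripper":1},
])

```text
clock: 16.25
position: [0.6413, 0.0301, 0.162]
ee_rot: [-0.124, 0.992, 0.0, 0.0]
ft_force: [-1.9, 2.4, 8.0]
grip_width: -0.003
grasp_force: 4.1
```

>>> apply_moves([
  {"x":0,"y":0,"z":0.7,"ax":0,"ay":0,"az":0,"gripper":1},
  {"x":0,"y":0,"z":0,"ax":0,"ay":0,"az":0,"gripper":1},
  {"x":0,"y":0,"z":0,"ax":0,"ay":0,"az":0,"gripper":1},
  {"x":0,"y":0,"z":0,"ax":0,"ay":0,"az":0,"gripper":1},
  {"x":0,"y":0,"z":0,"ax":0,"ay":0,"az":0,"gripper":1},
])

```text
clock: 16.67
position: [0.6414, 0.0301, 0.1618]
ee_rot: [-0.124, 0.992, 0.0, 0.001]
ft_force: [-4.1, 1.8, 9.0]
grip_width: 0.003
grasp_force: 4.7
```

>>> apply_moves([
  {"x":0,"y":0,"z":-2,"ax":0,"ay":0,"az":0,"gripper":1},
  {"x":0,"y":0,"z":-5,"ax":0,"ay":0,"az":0,"gripper":1},
  {"x":0,"y":0,"z":-5,"ax":0,"ay":0,"az":0,"gripper":1},
  {"x":0,"y":0,"z":-10,"ax":0,"ay":0,"az":0,"gripper":1},
  {"x":0,"y":0,"z":-30,"ax":0,"ay":0,"az":0,"gripper":1},
])

```text
clock: 17.08
position: [0.639, 0.0297, 0.2096]
ee_rot: [-0.123, 0.992, -0.0, -0.003]
ft_force: [0.9, 1.4, -0.1]
grip_width: -0.002
grasp_force: 0.0
```

>>> apply_moves([
  {"x":0,"y":0,"z":-20,"ax":0,"ay":0,"az":0,"gripper":1},
  {"x":0,"y":0,"z":0,"ax":0,"ay":0,"az":0,"gripper":1},
  {"x":0,"y":0,"z":0,"ax":0,"ay":0,"az":0,"gripper":1},
  {"x":0,"y":0,"z":0,"ax":0,"ay":0,"az":0,"gripper":1},
])

```text
clock: 17.42
position: [0.6409, 0.0298, 0.2324]
ee_rot: [-0.124, 0.992, 0.0, -0.0]
ft_force: [-0.6, 0.1, -0.3]
grip_width: 0.002
grasp_force: 0.0
```

```bash
python3 -c "
from h import *
st()
d=camera('side')
b=cv2.imread('pics/f.png')[:277,400:]
B=cv2.resize(np.ascontiguousarray(d['color'][310:400,300:430,::-1]),(400,277),interpolation=cv2.INTER_CUBIC)
print('side change on deck region',abs(B.astype(int)-b.astype(int)).max(2)[60:170,50:330].mean(), (abs(B.astype(int)-b.astype(int)).max(2)[60:170,50:330]>40).mean())
"
```

```text
t 17.42 table mm [  1.7 126.4] tcp z 232.4 yaw err tool-x vs -x deg -0.04 tz [-0.001 -0.    -1.   ] F table [-0.58  0.23] -0.3
side change on deck region 0.9352272727272727 0.0
```

The die pressed at about 9 N on the knob. The lever is up again, the tag has not moved and the arm is clear, so I'm handing in.

```bash
python3 -c "
from workcell import *
print(hand_in())"
```

```text
the job is handed in; nothing more can be done
None
```

I pushed the tag flush along the fence and home against the end stop, and pressed the knob with about 9 N until the die bit. I then let the lever rise with the tag unmoved and handed the job in at about 17.5 s; the hand-in gave no verdict.

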